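# Sort check samples and jars into the divided tray

## Robot

A 6-joint arm with a two-finger parallel gripper is mounted at the origin on the work surface; the furniture and walls round the work are solid. World frame = base frame: x ahead of the robot, y to its left, z up, the work surface at z = 0. Lengths are in m, angles in rad, forces in N, time in s.
With the tool pointing down it reaches from about 0.25 to 0.775 m from the base axis. Payload 4 kg.
Tool frame: the origin (TCP) lies at the centre of the arm's flange, where the gripper is bolted on; the fingertips stand 199 mm ahead of it and the grasp point (between the pads) lies 180 mm ahead of it (robot.tcp_to_tips is the distance from the TCP to the fingertips, in m); z points along the fingers, y is the line along which they close (so a half turn about z gives the same grasp; the last joint's range is limited). The gripper opens to 94 mm and grips with 3 to 60 N. Pads are 16 mm wide; open, the fingers measure 119 mm over their backs; the gripper's body (75 mm by 177 mm) begins 78 mm behind the grasp point.
Start: joints at [-1.236, 0.087, 1.371, -0, 1.684, -0.103], TCP at [0.233, -0.498, 0.405] pointing down, gripper open.
Joint ranges: [-3.1, 3.1], [-0.76, 2.03], [0.27, 2.55], [-1.08, 4.22], [0.17, 2.65], [-2.57, 2.57]. Speed limits (rad/s): [2.79, 2.79, 3.14, 3.14, 3.14, 3.14].

## Interface

Orientations are given as [roll, pitch, yaw] about the fixed x, y, z axes, in that order (R = Rz(yaw) Ry(pitch) Rx(roll)).
In Python, from bench import telemetry, snapshot, ticket, robot gives the robot as it stands.
- The arm moves only by the tool apply_moves, never from a script. Its argument "moves" is a list that holds one entry, the list of rows, each a list of 5 numbers: the shift along the tool's x, y, z in units of 50 mm (1.0 is 50 mm), then the turn about the tool's z in units of 10 degrees (1.0 is 10 degrees), then the closure, from 0 (fully open) to 1 (shut). A call has 1 to 10 rows; each row is the pose to reach, as a shift and turn from the pose commanded when the call began, along the tool's axes at that moment; what a row does not reach only later rows make up. A row lasts 1/8 s, in which the tool goes at most 62.5 mm and 10.7 degrees, less where a joint would pass 70% of its speed; a pose out of reach is approached as far as the arm can. A call with a gripper value outside its range is refused whole. The fingers move at their own pace and stop on an object; the grip force is fixed at half the most. Time passes only in rows, so rows that repeat a pose let the fingers close. It gives the time, the measured TCP pose, the force, the opening and the grip force at its end, in the units of the state.
- telemetry.get_obs(): the state, without advancing time (a new reading comes with each control period).
- snapshot(name): name is "side" or "top"; returns a dict with "image" (400x640x3 uint8, red, green, blue), "fovy" (degrees; the focal length in pixels is half the picture's height over the tangent of half this angle, whatever the lens; pixels are square), "cx", "cy" (the principal point, pixels), "R" (3x3) and "t" (3): a world point X has camera coordinates R X + t. Camera axes: x right, y down, z forward; pixel columns grow to the right and rows downward; lengths in m; the calibration is good to about 2 mm. A picture is of the moment at which its call begins. There is no depth.
- ticket.close_job(): hands the job in; it is judged then, once.
The state is a dict: "time": time; "joint_positions": joint angles; "qvel": joint speeds; "joint_torque": joint torques, N m; "tool_pos": TCP position; "ee_rot": TCP orientation; "wrist_force": force on the tool from outside, world axes, zero at the start; "wrist_torque": the same for the moment, N m; "width": finger opening in m; "finger_force": force on a finger pad.
Only numpy, scipy, OpenCV 4.12 (cv2) and the standard library are available. Lean on these libraries where they do the work, as an engineer would, in place of code of your own. Each camera call takes 0.05 s, during which the arm holds its last target. There are 200 camera calls.

## Task

Put away the two metal check samples and the two screw-top jars that stand on the open worktop: one bay of the blue tray already holds a metal sample and the other a jar, so put each thing into the bay of its own kind, standing upright on the bay's floor. Set them in gently without dropping them; do not push or tip the light tray, and leave the battery where it lies.

Things in the scene. Friction and masses are not known exactly. Their poses are not given: they have to be found in the camera images.
- tray: Blue open parts tray, 150 (its x) x 215 (its y) x 42 mm high, light (0.14 kg) and loose on the worktop. Origin at the centre of its underside, z up. Walls 3 mm thick; floor 3 mm thick, so things inside stand 3 mm above the worktop. A divider 2 mm thick and 30 mm high runs along the tray's x at y = 0 and parts it into two equal bays, each 144 (x) by 104 mm (y) inside, centred at y = +53 and y = -53 mm.
- tray_sample: Metal check sample, a pale metal disc with a small dark mark on top, 32 mm across and 20 mm high, already in the tray near the +x end of one bay (about 50 mm from the tray's middle along x): this bay is for metal samples. Loose. Origin at the centre of its underside, z up its axis. It is to stay in its bay.
- tray_jar: Small screw-top jar, pale body with red cap, 35 mm across and 50 mm high, already in the tray near the +x end of the other bay: this bay is for jars. Loose. Origin at the centre of its underside, z up its axis. It is to stay in its bay, upright.
- wide_sample: Metal check sample on the worktop, a pale metal disc with small round dark marks on top, 39 mm across and 18 mm high, 0.17 kg. Loose. Origin at the centre of its underside, z up its axis.
- narrow_sample: Metal check sample on the worktop, a pale metal disc 30 mm across and 26 mm high, 0.14 kg. Loose. Origin at the centre of its underside, z up its axis.
- black_cap_jar: Screw-top jar on the worktop, white body 42 mm across and 48 mm high, black cap 40 mm across fixed on it, 62 mm high in all, 0.05 kg. Loose. Origin at the centre of its underside, z up its axis.
- red_cap_jar: Screw-top jar on the worktop, pale body 35 mm across and 36 mm high, red cap 33 mm across fixed on it, 50 mm high in all, 0.08 kg. Loose. Origin at the centre of its underside, z up its axis.
- battery: Bystander: yellow and green battery cell lying on its side, 15 mm thick and 50 mm long (its y), loose on the worktop to the right of the other things. Origin on the worktop under its middle. Not to be moved.
Not all that is in view belongs to the job. There is more than one size of the black_cap_jar; the one meant has the size given above.

How it is judged:
By the outcome, as a careful person would: the job done as asked, in the order asked, and still so for the second after the job is handed in, with the robot touching nothing.
It also fails if it takes over 90 s, if anything falls off the work surface, if the arm or the gripper's body presses on something with over 40 N, if the wrist force passes 120 N, or if a joint passes its speed limit or range.

## Working session

There is one attempt and no reset: what is moved stays moved. The work goes in short steps, Python scripts to look and compute and a tool call to move; the robot and the scene stay as the last step left them, time stands still between calls to the robot, and variables do not carry over. Pictures are saved under pics/ and viewed, at most 14 in all, crops included, and the job is handed in when it is done.

Besides the shell and the picture viewer there is one more tool, called in YAML: its name, and indented under it one key for each argument. apply_moves: Moves the arm, as the interface text tells. Its arguments: {"type":"object","properties":{"moves":{"type":"array","items":{"type":"array","items":{"type":"array","items":{"type":"number"}}}}},"required":["moves"]}

```bash
mkdir -p pics; ls
python3 - <<'E'
from bench import telemetry, snapshot
import cv2,pickle
for n in("top","side"):
    s=snapshot(n); pickle.dump(s,open(n+"0.pkl","wb")); cv2.imwrite(f"pics/{n}0.png",cv2.resize(s["image"][:,:,::-1],(800,500),interpolation=cv2.INTER_CUBIC))
    print(n,s["fovy"],s["cx"],s["cy"],s["R"],s["t"])
o=telemetry.get_obs();print({k:o[k] for k in("time","tool_pos","ee_rot","width","wrist_force")})
E
```

```text
pics
top 45.74586760391541 318.7797598264363 196.2308809074592 [[ 0.02966623 -0.99953348  0.00726249]
 [-0.98942727 -0.03039664 -0.14180873]
 [ 0.14196332 -0.00297878 -0.98986744]] [0.15349357 0.47067621 0.91079523]
side 51.45282370022804 317.93180460255564 200.88054538592922 [[-0.80846883  0.58841136 -0.01225661]
 [ 0.42408005  0.56798709 -0.70536996]
 [-0.40808611 -0.57546741 -0.70873337]] [ 0.2733637  -0.27840759  1.30237647]
{'time': 0.1, 'tool_pos': array([ 0.23313207, -0.4980359 ,  0.40362919]), 'ee_rot': array([-3.13961528e+00, -2.09502043e-04,  4.37783675e-01]), 'width': 0.09400930870961331, 'wrist_force': array([-0.07120804, -0.24277362, -0.46828727])}
```

View pics/top0.png

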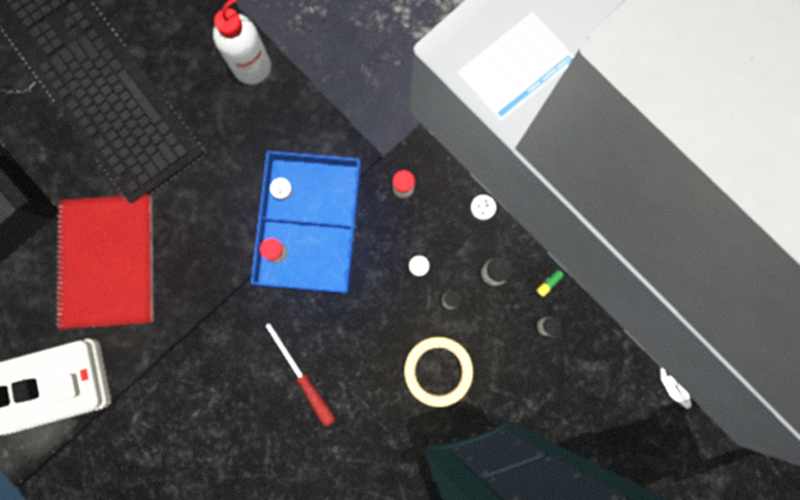

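View pics/side0.png

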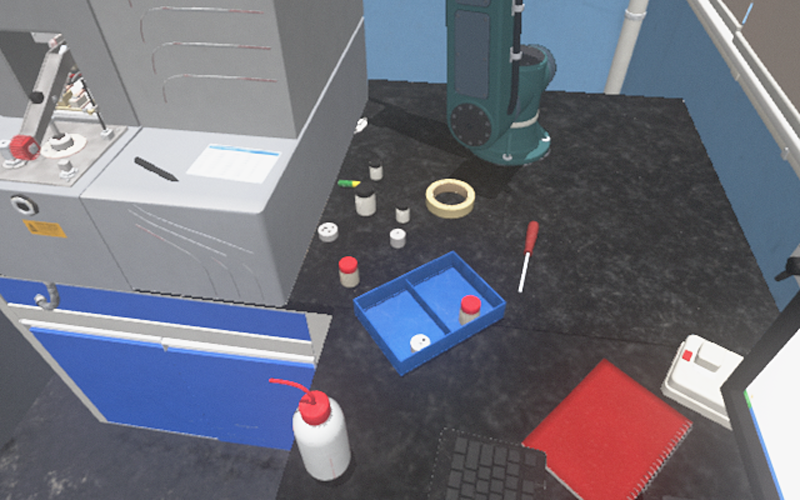

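The top view (800-px scale) shows:
- Tray: corners about (266,152), (359,158), (347,292) and (252,286). The sample bay is the far one and the jar bay the near one.
- To put away: red-cap jar (403,183), wide sample (483,207), narrow sample (419,265) and the large black-cap jar (495,270).
- To leave: decoy black-cap jars at (451,299) and (548,326), and the battery at (550,283).

The grey machine stands to the right of the wide sample.

```bash
cat > h.py <<'E'
import numpy as np,cv2,pickle
def cam(s): 
    R,t=np.array(s["R"]),np.array(s["t"]); return R,t,s["image"].shape[0]/2/np.tan(np.radians(s["fovy"]/2))
def ray(s,u,v,z):
    R,t,f=cam(s); C=-R.T@t; d=R.T@np.array([(u-s["cx"])/f,(v-s["cy"])/f,1]); return (C+d*(z-C[2])/d[2])
def proj(s,X):
    R,t,f=cam(s); p=R@np.array(X)+t; return np.array([s["cx"]+f*p[0]/p[2],s["cy"]+f*p[1]/p[2]])
def blobs(m,amin=15):
    n,l,st,c=cv2.connectedComponentsWithStats(m.astype(np.uint8)); return [(c[i].round(1),st[i].tolist()) for i in range(1,n) if st[i][4]>=amin]
E
cat > m.py <<'E'
from h import *
T=pickle.load(open("top0.pkl","rb"));S=pickle.load(open("side0.pkl","rb"))
for n,s in(("top",T),("side",S)):
    R,t,f=cam(s);print(n,"C",(-R.T@t).round(3),f)
    h=cv2.cvtColor(s["image"],cv2.COLOR_RGB2HSV).astype(int);H,Sa,V=h[...,0],h[...,1],h[...,2]
    win=np.zeros(V.shape,bool)
    if n=="top": win[110:290,195:450]=1
    else: win[120:300,250:410]=1
    for nm,m in(("red",((H<8)|(H>172))&(Sa>140)&(V>90)),("white",(Sa<60)&(V>150)),("yg",(H>20)&(H<85)&(Sa>120)&(V>80))):
        for c,st in blobs(m&win):
            z={"red":.05,"white":.02,"yg":.008}[nm]; print(nm,c,st,ray(s,*c,z).round(4))
    b=(H>100)&(H<125)&(Sa>120)&win
    cs=max(cv2.findContours(b.astype(np.uint8),0,1)[0],key=cv2.contourArea);q=cv2.approxPolyDP(cv2.convexHull(cs),6,True)[:,0]
    for p in q: print("tray",p,ray(s,*p,.042).round(4),ray(s,*p,0).round(4))
a=T["image"][125:275,300:470,::-1];a=cv2.convertScaleAbs(cv2.resize(a,None,fx=4,fy=4,interpolation=cv2.INTER_CUBIC),alpha=1.8,beta=10);cv2.imwrite("pics/tc.png",a)
a=S["image"][120:300,250:410,::-1];cv2.imwrite("pics/sc.png",cv2.convertScaleAbs(cv2.resize(a,None,fx=3.33,fy=3.33,interpolation=cv2.INTER_CUBIC),alpha=1.3,beta=10))
E
python3 m.py
```

```text
top C [0.332 0.17  0.967] 474.0909721991972
red [322.5 144.1] [314, 136, 18, 18, 258] [0.5681 0.1634 0.05  ]
red [216.6 199.2] [208, 192, 18, 16, 225] [0.4514 0.3666 0.05  ]
white [422.7 130.6] [399, 110, 51, 52, 347] [ 0.611  -0.0426  0.02  ]
white [224.2 150.3] [216, 142, 17, 18, 231] [0.5565 0.3636 0.02  ]
white [386.3 165.4] [376, 156, 21, 20, 332] [0.5354 0.0318 0.02  ]
white [226.6 203.2] [225, 198, 4, 11, 19] [0.4478 0.3525 0.02  ]
white [334.9 212.1] [327, 204, 17, 17, 218] [0.4365 0.1343 0.02  ]
white [223.4 274.6] [213, 259, 23, 31, 162] [0.3061 0.3507 0.02  ]
white [350.3 279.1] [326, 271, 50, 19, 375] [0.3048 0.1006 0.02  ]
yg [438.9 226.9] [429, 216, 21, 22, 186] [ 0.4141 -0.0779  0.008 ]
tray [213 121] [0.611  0.3851 0.042 ] [0.6237 0.3949 0.    ]
tray [288 128] [0.6013 0.2337 0.042 ] [0.6135 0.2365 0.    ]
tray [278 234] [0.3878 0.2449 0.042 ] [0.3903 0.2482 0.    ]
tray [200 226] [0.3988 0.3975 0.042 ] [0.4018 0.4078 0.    ]
side C [0.871 0.747 0.73 ] 415.07953318068803
red [278.1 211.4] [271, 205, 15, 14, 167] [0.5708 0.1679 0.05  ]
red [376.1 243.5] [369, 237, 15, 1
[... 436 characters left out ...]
[317.6 189.4] [312, 183, 12, 15, 137] [0.4387 0.1373 0.02  ]
white [279.  222.8] [272, 217, 14, 12, 128] [0.5752 0.1742 0.02  ]
white [373.5 253.4] [367, 248, 17, 12, 89] [0.4597 0.3695 0.02  ]
white [254.8 266.7] [250, 250, 15, 45, 387] [0.6816 0.2482 0.02  ]
white [334.9 273.6] [328, 267, 16, 15, 160] [0.5578 0.3615 0.02  ]
yg [280.3 146. ] [272, 145, 16, 5, 43] [ 0.4112 -0.0805  0.008 ]
tray [363 201] [0.3903 0.2514 0.042 ] [0.361  0.2211 0.    ]
tray [404 241] [0.3986 0.395  0.042 ] [ 0.3697  0.3735 -0.    ]
tray [402 253] [0.4245 0.4156 0.042 ] [0.3972 0.3954 0.    ]
tray [319 299] [0.627  0.4012 0.042 ] [0.6121 0.3801 0.    ]
tray [282 240] [0.6056 0.2376 0.042 ] [0.5894 0.2065 0.    ]
```

View pics/tc.png

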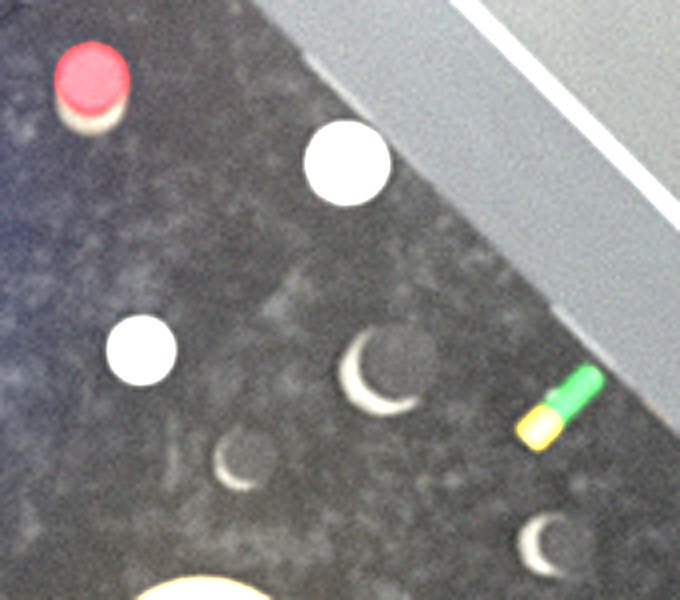

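View pics/sc.png

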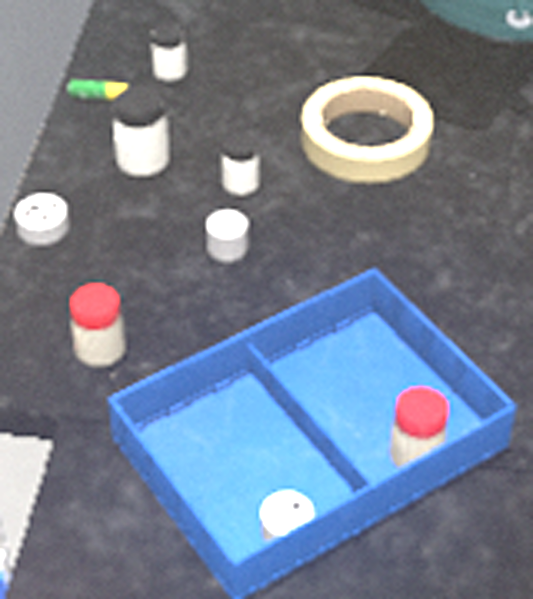

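The close-ups show the wide sample (crop centre 347,163) almost against the machine's wall, and the large black cap at crop (398,361). Next I'll get the wall's line and height, and the remaining positions.

```bash
cat > m2.py <<'E'
from h import *
T=pickle.load(open("top0.pkl","rb"));S=pickle.load(open("side0.pkl","rb"))
def tri(a,b):
    P=[];
    A=[];B=[]
    for s,(u,v) in((T,a),(S,b)):
        R,t,f=cam(s);C=-R.T@t;d=R.T@np.array([(u-s["cx"])/f,(v-s["cy"])/f,1]);d/=np.linalg.norm(d);M=np.eye(3)-np.outer(d,d);A.append(M);B.append(M@C)
    X=np.linalg.lstsq(np.vstack(A),np.hstack(B),rcond=None)[0];return X.round(4),[(proj(T,X)-a).round(1),(proj(S,X)-b).round(1)]
k=.8
print("corner bot",tri(np.array([413,118])*k,np.array([283,305])*k),"top",tri(np.array([415,48])*k,np.array([262,208])*k))
w=[ray(T,300+x/4,125+y/4,0) for x,y in((310,55),(553,305),(660,415))]
print("wall base",[a[:2].round(4) for a in w])
n=np.array([-(w[2]-w[0])[1],(w[2]-w[0])[0]]);n/=np.linalg.norm(n);print("normal",n,"ang",np.degrees(np.arctan2(*(w[2]-w[0])[[1,0]])))
for nm,p in dict(wide=ray(T,386.3,165.4,.018),narrow=ray(T,334.9,212.1,.026),red=ray(T,322.5,144.1,.049),black=ray(T,399.5,215.2,.062),bat=ray(T,438.9,226.9,.008),d1=ray(T,361,240,.045),d2=ray(T,439,261,.045)).items():
    print(nm,p.round(4),"walldist",((p-w[0])[:2]@n).round(4),"side px",proj(S,p).round(1))
print("narrow tri",tri(np.array([334.9,212.1]),np.array([317.8,187.2])))
E
python3 m2.py
python3 - <<'E'
import sys;sys.path.insert(0,'.')
from h import *
S=pickle.load(open("side0.pkl","rb"));a=S["image"][60:260,200:400,::-1]
cv2.imwrite("pics/sc2.png",cv2.convertScaleAbs(cv2.resize(a,None,fx=3,fy=3,interpolation=cv2.INTER_CUBIC),alpha=1.5,beta=20))
E
```

```text
corner bot (array([0.6936, 0.1466, 0.0015]), [array([ 1.4, -1.8]), array([2.1, 0.4])]) top (array([0.6952, 0.1554, 0.2386]), [array([-0.6,  0.9]), array([-1. , -0.3])])
wall base [array([0.5962, 0.0479]), array([ 0.4677, -0.079 ]), array([ 0.4126, -0.1334])]
normal [ 0.70270013 -0.71148614] ang -135.35596076086352
wide [0.5358 0.0315 0.018 ] walldist -0.0307 side px [262.1 182.8]
narrow [0.4358 0.1345 0.026 ] walldist -0.1743 side px [317.9 186.5]
red [0.5684 0.1634 0.049 ] walldist -0.1017 side px [278.  210.1]
black [0.4296 0.0117 0.062 ] walldist -0.0913 side px [291.8 149.5]
bat [ 0.4141 -0.0779  0.008 ] walldist -0.0385 side px [279.9 146.8]
d1 [0.3808 0.0832 0.045 ] walldist -0.1764 side px [323.3 161.5]
d2 [ 0.3449 -0.0681  0.045 ] walldist -0.094 side px [301.5 129. ]
narrow tri (array([0.436 , 0.1344, 0.0238]), [array([-0.,  0.]), array([-0., -0.])])
```

View pics/sc2.png

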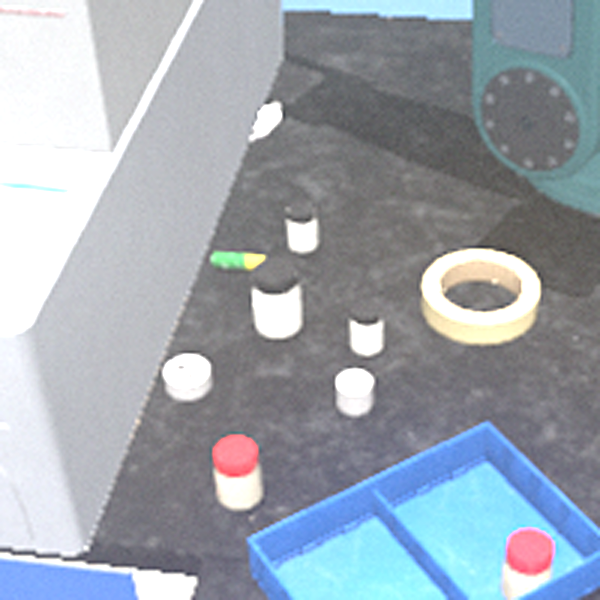

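The wall is about 240 mm high and runs at 45°. The wide sample's centre is about 31 mm from it, less than the gripper body's half-width of 37.5 mm. I'll grip that sample off-centre with the fingers closing along the wall, draw it clear, then re-grip it centred. Now a move helper, then the exit from the start corner.

```bash
cat > go.py <<'E'
import sys,numpy as np
from bench import telemetry
from scipy.spatial.transform import Rotation as Ro
def go(*pts):  # pts: (x,y,z,yawdeg or None) TCP targets
    o=telemetry.get_obs();p=np.array(o["tool_pos"]);R=Ro.from_euler("xyz",o["ee_rot"]).as_matrix();yaw=np.degrees(o["ee_rot"][2])
    print("t",round(o["time"],2),"pos",p.round(4),"yaw",yaw.round(2),"w",round(o["width"],4),"ff",np.round(o["finger_force"],1),"F",np.round(o["wrist_force"],1))
    for q in pts:
        d=R.T@(np.array(q[:3],float)-p)/.05; t=0 if q[3] is None else -((q[3]-yaw+180)%360-180)/10
        print(np.array(q[:3]).round(3),"->",d.round(3),round(t,3))
n=np.array([.7027,-.7115]);u=np.array([.7115,.7027])
wd=lambda x,y: np.array([x,y])@n-.385
E
python3 - <<'E'
from h import *; from go import *
T=pickle.load(open("top0.pkl","rb"));print("corner",ray(T,588,352,0),ray(T,588,352,0)[:2]@u, "tcp s", np.array([.233,-.498])@u)
P=lambda d,s:d*n+s*u
go((*P(.25,-.18),.40,None),(*P(.25,.1),.40,None),(.436,.1345,.30,86.1))
E
```

```text
corner [ 0.1760586  -0.37349246  0.        ] -0.137187455491929 tcp s -0.18416509999999997
t 0.1 pos [ 0.2331 -0.498   0.4036] yaw 25.08 w 0.094 ff 0.0 F [-0.1 -0.2 -0.5]
[ 0.048 -0.304  0.4  ] -> [-1.719 -5.081  0.082] 0
[ 0.247 -0.108  0.4  ] -> [ 3.558 -6.956  0.087] 0
[0.436 0.134 0.3  ] -> [ 9.037 -9.734  2.094] -6.102
```

apply_moves:
  moves:
    - [[-1.7,-5.1,0,0,0],[-1.7,-5.1,0,0,0],[-1.7,-5.1,0,0,0],[-1.7,-5.1,0,0,0],[-1.7,-5.1,0,0,0],[3.5,-7,0,0,0],[3.5,-7,0,0,0],[3.5,-7,0,0,0],[3.5,-7,0,0,0],[3.5,-7,0,0,0]]

```text
time: 1.35
tool_pos: [0.2442, -0.1044, 0.4045]
ee_rot: [3.141, -0.001, 0.443]
wrist_force: [-0.5, -0.6, -0.0]
width: 0.094
finger_force: 0.0
```

Run:
```python
from go import *
go((.436,.1345,.30,86.1),(.436,.1345,.203,86.1))
```

```text
t 1.35 pos [ 0.2442 -0.1044  0.4045] yaw 25.39 w 0.094 ff 0.0 F [-0.5 -0.6 -0. ]
[0.436 0.134 0.3  ] -> [ 5.513 -2.672  2.092] -6.071
[0.436 0.134 0.203] -> [ 5.512 -2.673  4.032] -6.071
```

apply_moves:
  moves:
    - [[5.5,-2.65,2.0,-6.1,0.2],[5.5,-2.65,2.0,-6.1,0.2],[5.5,-2.65,2.0,-6.1,0.2],[5.5,-2.65,2.0,-6.1,0.2],[5.5,-2.65,2.0,-6.1,0.2],[5.5,-2.65,2.0,-6.1,0.2],[5.5,-2.65,2.0,-6.1,0.2],[5.5,-2.65,2.0,-6.1,0.2],[5.5,-2.65,2.0,-6.1,0.2]]

```text
time: 2.48
tool_pos: [0.4359, 0.1289, 0.3053]
ee_rot: [3.14, -0.0, 1.5]
wrist_force: [-0.1, -0.3, 0.6]
width: 0.0753
finger_force: 0.0
```

Run:
```python
from go import *
go((.436,.1345,.22,86.1),(.436,.1345,.203,86.1))
```

```text
t 2.48 pos [0.4359 0.1289 0.3053] yaw 85.95 w 0.0753 ff 0.0 F [-0.1 -0.3  0.6]
[0.436 0.134 0.22 ] -> [ 0.111 -0.008  1.706] -0.015
[0.436 0.134 0.203] -> [ 0.111 -0.008  2.046] -0.015
```

apply_moves:
  moves:
    - [[0.11,0,1.5,0,0.3],[0.11,0,1.5,0,0.3],[0.11,0,2.04,0,0.3],[0.11,0,2.04,0,0.3],[0.11,0,2.04,0,0.3],[0.11,0,2.04,0,1],[0.11,0,2.04,0,1],[0.11,0,2.04,0,1],[0.11,0,2.04,0,1]]

```text
time: 3.6
tool_pos: [0.4365, 0.1351, 0.2028]
ee_rot: [-3.141, 0.0, 1.502]
wrist_force: [1.6, -0.0, 3.1]
width: 0.0298
finger_force: 30.3
```

```bash
cat >> go.py <<'E'
C=np.array([.4997,.3153]);tx=np.array([.0680,.9977]);ty=np.array([-.9977,.0680])
tray=lambda a,b: C+a*tx+b*ty
E
python3 - <<'E'
from go import *
a=tray(-.002,-.053);go((.436,.1345,.30,86.1),(*a,.30,86.1))
E
```

```text
t 3.6 pos [0.4365 0.1351 0.2028] yaw 86.08 w 0.0298 ff 30.3 F [ 1.6 -0.   3.1]
[0.436 0.134 0.3  ] -> [-0.013 -0.009 -1.945] -0.002
[0.552 0.31  0.3  ] -> [ 3.642  2.075 -1.945] -0.002
```

apply_moves:
  moves:
    - [[0,0,-2,0,1],[0,0,-2,0,1],[3.64,2.08,-2,0,1],[3.64,2.08,-2,0,1],[3.64,2.08,-2,0,1],[3.64,2.08,-2,0,1],[3.64,2.08,-2,0,1],[3.64,2.08,-2,0,1],[3.64,2.08,-2,0,1],[3.64,2.08,-2,0,1]]

```text
time: 4.85
tool_pos: [0.5525, 0.3088, 0.3031]
ee_rot: [3.141, -0.0, 1.502]
wrist_force: [-0.1, -0.4, -1.9]
width: 0.0293
finger_force: 30.0
```

Run:
```python
from go import *; from h import *; from bench import snapshot
a=tray(-.002,-.053);go((*a,.2063,86.1),(*a,.2163,86.1))
T=snapshot("top");S=snapshot("side")
x=T["image"][90:250,170:330,::-1];y=S["image"][150:310,260:420,::-1]
cv2.imwrite("pics/p1.png",cv2.resize(np.hstack([x,y]),None,fx=2.5,fy=2.5))
```

```text
t 4.85 pos [0.5525 0.3088 0.3031] yaw 86.03 w 0.0293 ff 30.0 F [-0.1 -0.4 -1.9]
[0.552 0.31  0.206] -> [ 0.019 -0.002  1.936] -0.007
[0.552 0.31  0.216] -> [ 0.019 -0.002  1.736] -0.007
```

View pics/p1.png

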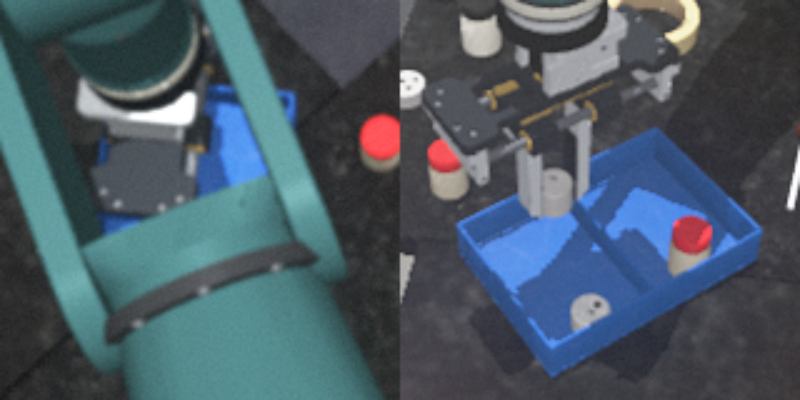

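The sample is held upright over the sample bay, clear of the walls and divider. Lowering and releasing.

apply_moves:
  moves:
    - [[0.02,0,1.2,0,1],[0.02,0,1.7,0,1],[0.02,0,1.85,0,1],[0.02,0,1.94,0,1],[0.02,0,1.94,0,1],[0.02,0,1.94,0,1]]

```text
time: 5.7
tool_pos: [0.5533, 0.3108, 0.2073]
ee_rot: [3.139, -0.001, 1.502]
wrist_force: [0.3, 0.5, -1.6]
width: 0.0296
finger_force: 30.0
```

apply_moves:
  moves:
    - [[0,0,0.025,0,1],[0,0,0.025,0,1],[0,0,0.025,0,0.45],[0,0,0.025,0,0.45],[0,0,0.025,0,0.45],[0,0,-1,0,0.45],[0,0,-2,0,0.45],[0,0,-2,0,0.45],[0,0,-2,0,0.45]]

```text
time: 6.82
tool_pos: [0.5526, 0.3105, 0.305]
ee_rot: [-3.141, 0.001, 1.502]
wrist_force: [0.3, -0.5, 0.7]
width: 0.0518
finger_force: 0.0
```

Run:
```python
from go import *
# wide sample: closing along wall, grasp 41.5 mm from wall -> offset 10.8mm outwards
w=np.array([.5358,.0315]);g=w-n*.0105;print(wd(*g))
a=w-n*.08
go((*a,.30,134.6),(*a,.203,134.6),(*g,.204,134.6))
```

```text
-0.04140579516999998
t 6.83 pos [0.5526 0.3105 0.305 ] yaw 86.08 w 0.0518 ff 0.0 F [ 0.3 -0.5  0.7]
[0.48  0.088 0.3  ] -> [-4.53  -1.153  0.103] -4.852
[0.48  0.088 0.203] -> [-4.529 -1.152  2.043] -4.852
[0.528 0.039 0.204] -> [-5.449 -0.11   2.023] -4.852
```

apply_moves:
  moves:
    - [[-4.53,-1.15,0.1,-4.85,0.25],[-4.53,-1.15,0.1,-4.85,0.25],[-4.53,-1.15,0.1,-4.85,0.25],[-4.53,-1.15,0.1,-4.85,0.25],[-4.53,-1.15,0.1,-4.85,0.25],[-4.53,-1.15,1.2,-4.85,0.25],[-4.53,-1.15,1.8,-4.85,0.25],[-4.53,-1.15,2.0,-4.85,0.25],[-4.53,-1.15,2.0,-4.85,0.25],[-4.53,-1.15,2.0,-4.85,0.25]]

```text
time: 8.07
tool_pos: [0.4806, 0.0887, 0.2069]
ee_rot: [3.14, 0.002, 2.349]
wrist_force: [0.4, -0.3, -0.5]
width: 0.0702
finger_force: 0.0
```

Run:
```python
from go import *; from h import *; from bench import snapshot
w=np.array([.5358,.0315]);g=w-n*.0105
go((*g,.204,134.6),(*(g-n*.07),.204,134.6))
S=snapshot("side");pickle.dump(S,open("s2.pkl","wb"))
cv2.imwrite("pics/p2.png",cv2.resize(S["image"][80:230,200:400,::-1],None,fx=4,fy=4,interpolation=cv2.INTER_CUBIC))
```

```text
t 8.07 pos [0.4806 0.0887 0.2069] yaw 134.59 w 0.0702 ff 0.0 F [ 0.4 -0.3 -0.5]
[0.528 0.039 0.204] -> [-1.379 -0.017  0.059] -0.001
[0.479 0.089 0.204] -> [ 0.021 -0.018  0.057] -0.001
```

View pics/p2.png

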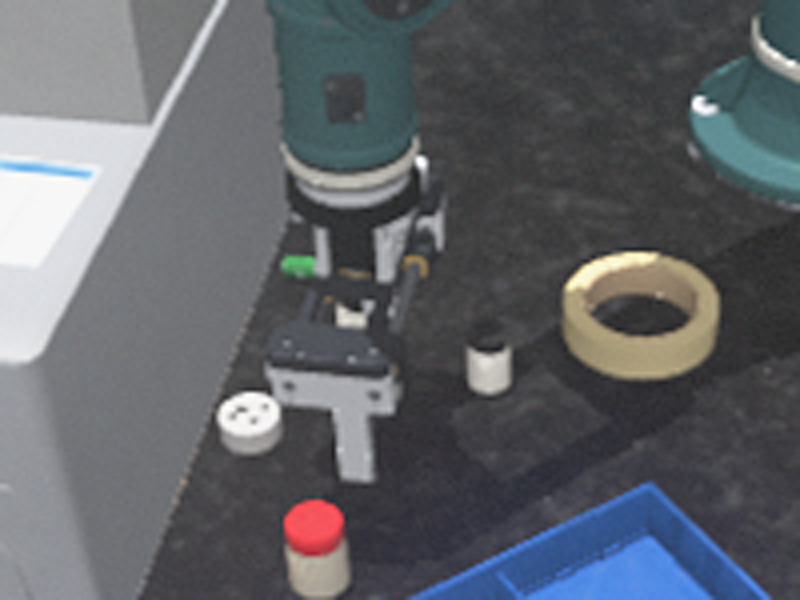

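The side view shows the sample at (248,422) in front of the fingers, with a small gap to the wall. I'll stop 12 mm short of its centre and go in slowly.

apply_moves:
  moves:
    - [[-0.7,-0.02,0.06,0,0.25],[-1.0,-0.02,0.06,0,0.25],[-1.15,-0.02,0.06,0,0.25],[-1.25,-0.02,0.06,0,0.25],[-1.34,-0.02,0.06,0,0.25],[-1.34,-0.02,0.06,0,0.25],[-1.34,-0.02,0.06,0,0.25]]

```text
time: 9.0
tool_pos: [0.5261, 0.0403, 0.2026]
ee_rot: [-3.141, -0.0, 2.349]
wrist_force: [-1.2, -0.3, 0.1]
width: 0.0703
finger_force: 0.0
```

Run:
```python
from go import *; from h import *; from bench import snapshot
w=np.array([.5358,.0315]);g=w-n*.0105
go((*g,.204,134.6))
S=snapshot("side")
cv2.imwrite("pics/p3.png",cv2.resize(S["image"][110:230,210:370,::-1],None,fx=5,fy=5,interpolation=cv2.INTER_CUBIC))
```

```text
t 9.0 pos [0.5261 0.0403 0.2026] yaw 134.6 w 0.0703 ff 0.0 F [-1.2 -0.3  0.1]
[0.528 0.039 0.204] -> [-0.052  0.014 -0.028] 0.0
```

View pics/p3.png

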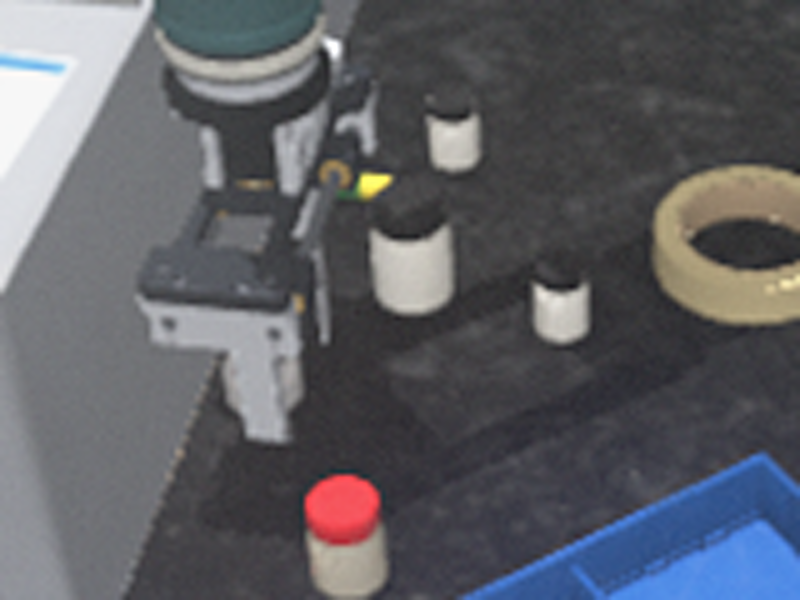

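The finger overlaps the disc and there is no wall contact. Closing, then drawing it away from the wall.

apply_moves:
  moves:
    - [[0,0,-0.02,0,1],[0,0,-0.02,0,1],[0,0,-0.02,0,1],[0,0,-0.02,0,1],[0,0,-0.02,0,1]]

```text
time: 9.68
tool_pos: [0.5264, 0.0402, 0.2037]
ee_rot: [3.141, 0.0, 2.349]
wrist_force: [0.7, -0.3, -0.5]
width: 0.0355
finger_force: 28.7
```

apply_moves:
  moves:
    - [[0.2,0,-0.02,0,1],[0.4,0,-0.02,0,1],[0.6,0,-0.02,0,1],[0.8,0,-0.02,0,1],[1.0,0,-0.02,0,1],[1.0,0,-0.02,0,1]]

```text
time: 10.42
tool_pos: [0.4906, 0.0763, 0.2046]
ee_rot: [-3.141, -0.0, 2.35]
wrist_force: [0.2, -1.1, -2.0]
width: 0.0354
finger_force: 28.7
```

Run:
```python
from go import *; from h import *; from bench import snapshot
go()
S=snapshot("side")
cv2.imwrite("pics/p4.png",cv2.resize(S["image"][110:230,210:370,::-1],None,fx=5,fy=5,interpolation=cv2.INTER_CUBIC))
```

```text
t 10.43 pos [0.4906 0.0763 0.2046] yaw 134.64 w 0.0354 ff 28.7 F [ 0.2 -1.1 -2. ]
```

View pics/p4.png

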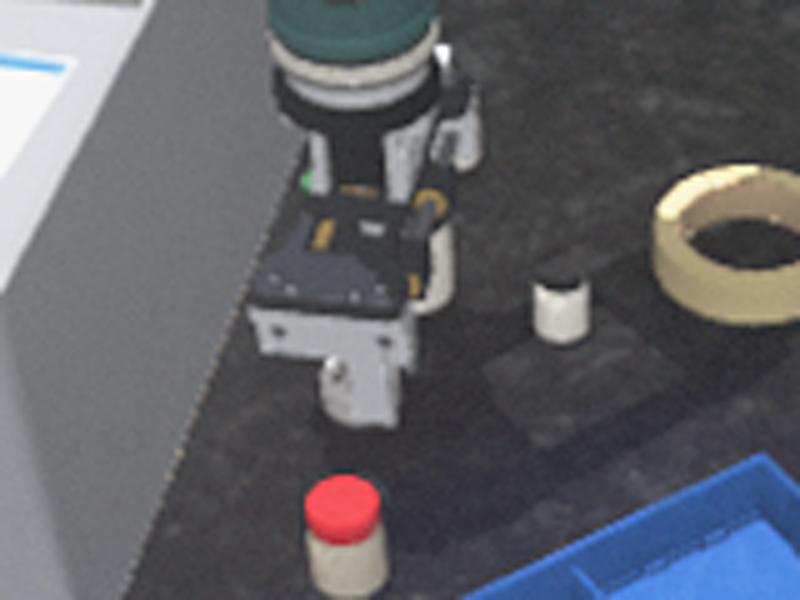

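The sample came along, held by its edge about 16 mm off the pad centre on the wall side. Setting it down, re-centring by 16 mm and gripping again.

apply_moves:
  moves:
    - [[1.0,0,0.02,0,1],[1.0,0,0.02,0,1],[1.0,0,0.02,0,0.35],[1.0,0,0.02,0,0.35],[1.0,0,0.02,0,0.35]]

```text
time: 11.1
tool_pos: [0.4567, 0.1108, 0.2038]
ee_rot: [3.141, 0.001, 2.348]
wrist_force: [0.2, 0.2, -0.4]
width: 0.0595
finger_force: 0.0
```

Run:
```python
from go import *
go()
```

```text
t 11.1 pos [0.4567 0.1108 0.2038] yaw 134.53 w 0.0595 ff 0.0 F [ 0.2  0.2 -0.4]
```

That call's shift was relative to the new pose, so the tool went another 50 mm back. The sample was still gripped, so no harm done. Re-centring now.

apply_moves:
  moves:
    - [[-0.2,0,0,0,0.35],[-0.32,0,0,0,0.35],[-0.32,0,0,0,0.35],[-0.32,0,0,0,1],[-0.32,0,0,0,1],[-0.32,0,0,0,1],[-0.32,0,0,0,1]]

```text
time: 11.98
tool_pos: [0.4672, 0.1, 0.2036]
ee_rot: [-3.142, -0.0, 2.349]
wrist_force: [0.1, 0.3, 0.1]
width: 0.0385
finger_force: 30.0
```

Run:
```python
from go import *
p=telemetry.get_obs()["tool_pos"];a=tray(-.045,-.053)
go((*p[:2],.3,86.1),(*a,.3,86.1))
```

```text
t 11.97 pos [0.4672 0.1    0.2036] yaw 134.59 w 0.0385 ff 30.0 F [0.1 0.3 0.1]
[0.467 0.1   0.3  ] -> [ 0.    -0.    -1.928] 4.849
[0.55  0.267 0.3  ] -> [ 1.22   3.513 -1.928] 4.849
```

apply_moves:
  moves:
    - [[0,0,-1.0,0,1],[0,0,-1.93,0,1],[0.6,1.7,-1.93,2.4,1],[1.22,3.5,-1.93,4.85,1],[1.22,3.5,-1.93,4.85,1],[1.22,3.5,-1.93,4.85,1],[1.22,3.5,-1.93,4.85,1],[1.22,3.5,-1.93,4.85,1],[1.22,3.5,-1.93,4.85,1]]

```text
time: 13.1
tool_pos: [0.549, 0.2661, 0.2998]
ee_rot: [-3.141, 0.0, 1.504]
wrist_force: [0.0, -0.5, -1.6]
width: 0.0384
finger_force: 30.0
```

Run:
```python
from go import *; from h import *; from bench import snapshot
a=tray(-.045,-.053)
go((*a,.207,86.1))
S=snapshot("side");T=snapshot("top");x=T["image"][90:250,170:330,::-1];y=S["image"][150:310,260:420,::-1]
cv2.imwrite("pics/p5.png",cv2.resize(np.hstack([x,y]),None,fx=2.5,fy=2.5))
```

```text
t 13.1 pos [0.549  0.2661 0.2998] yaw 86.16 w 0.0384 ff 30.0 F [ 0.  -0.5 -1.6]
[0.55  0.267 0.207] -> [0.016 0.01  1.856] 0.006
```

View pics/p5.png

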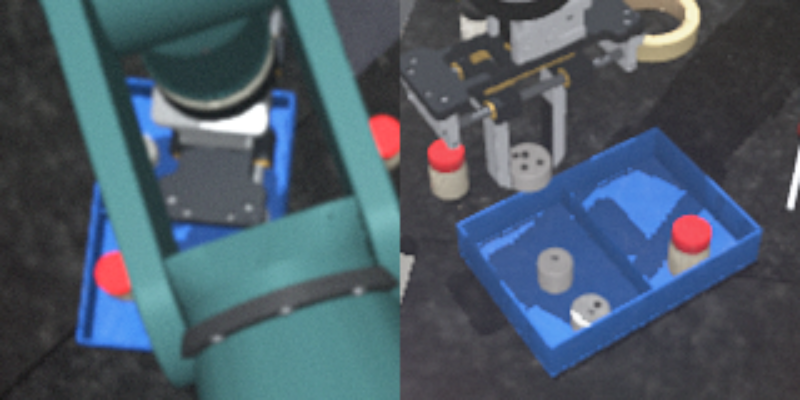

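The narrow sample stands upright in the bay and the wide one is held level above it. Lowering.

apply_moves:
  moves:
    - [[0.02,0.01,1.1,0,1],[0.02,0.01,1.6,0,1],[0.02,0.01,1.75,0,1],[0.02,0.01,1.84,0,1],[0.02,0.01,1.84,0,1],[0.02,0.01,1.84,0,1]]

```text
time: 13.95
tool_pos: [0.5502, 0.2674, 0.2098]
ee_rot: [3.139, -0.001, 1.503]
wrist_force: [0.3, -0.0, -2.1]
width: 0.0381
finger_force: 30.0
```

apply_moves:
  moves:
    - [[0,0,0.03,0,1],[0,0,0.05,0,1],[0,0,0.05,0,1],[0,0,0.05,0,1]]

```text
time: 14.45
tool_pos: [0.5499, 0.2673, 0.2065]
ee_rot: [3.141, -0.0, 1.502]
wrist_force: [-2.0, 0.8, 3.7]
width: 0.0385
finger_force: 30.0
```

apply_moves:
  moves:
    - [[0,0,-0.01,0,0.38],[0,0,-0.01,0,0.38],[0,0,-0.01,0,0.38],[0,0,-0.5,0,0.38],[0,0,-1.5,0,0.38],[0,0,-2,0,0.38],[0,0,-2,0,0.38],[0,0,-2,0,0.38]]

```text
time: 15.45
tool_pos: [0.5493, 0.2671, 0.3039]
ee_rot: [-3.139, 0.001, 1.502]
wrist_force: [-1.1, -0.4, -0.8]
width: 0.0581
finger_force: 0.0
```

Run:
```python
from go import *
b=np.array([.4296,.0117]);go((*b,.32,120),(*b,.21,120))
```

```text
t 15.45 pos [0.5493 0.2671 0.3039] yaw 86.09 w 0.0581 ff 0.0 F [-1.1 -0.4 -0.8]
[0.43  0.012 0.32 ] -> [-5.259 -2.041 -0.311] -3.391
[0.43  0.012 0.21 ] -> [-5.257 -2.036  1.889] -3.391
```

apply_moves:
  moves:
    - [[-5.26,-2.04,-0.3,-3.4,0.15],[-5.26,-2.04,-0.3,-3.4,0.15],[-5.26,-2.04,-0.3,-3.4,0.15],[-5.26,-2.04,-0.3,-3.4,0.15],[-5.26,-2.04,-0.3,-3.4,0.15],[-5.26,-2.04,-0.3,-3.4,0.15],[-5.26,-2.04,-0.3,-3.4,0.15],[-5.26,-2.04,-0.3,-3.4,0.15],[-5.26,-2.04,-0.3,-3.4,0.15]]

```text
time: 16.58
tool_pos: [0.4303, 0.0126, 0.3202]
ee_rot: [-3.141, -0.001, 2.098]
wrist_force: [0.1, -0.2, -0.3]
width: 0.0798
finger_force: 0.0
```

Run:
```python
from go import *; from h import *; from bench import snapshot
b=np.array([.4296,.0117]);go((*b,.25,120),(*b,.21,120))
S=snapshot("side")
cv2.imwrite("pics/p6.png",cv2.resize(S["image"][90:290,220:400,::-1],None,fx=3,fy=3,interpolation=cv2.INTER_CUBIC))
```

```text
t 16.57 pos [0.4303 0.0126 0.3202] yaw 120.18 w 0.0798 ff 0.0 F [ 0.1 -0.2 -0.3]
[0.43  0.012 0.25 ] -> [-0.009 -0.02   1.405] 0.018
[0.43  0.012 0.21 ] -> [-0.009 -0.02   2.205] 0.018
```

View pics/p6.png

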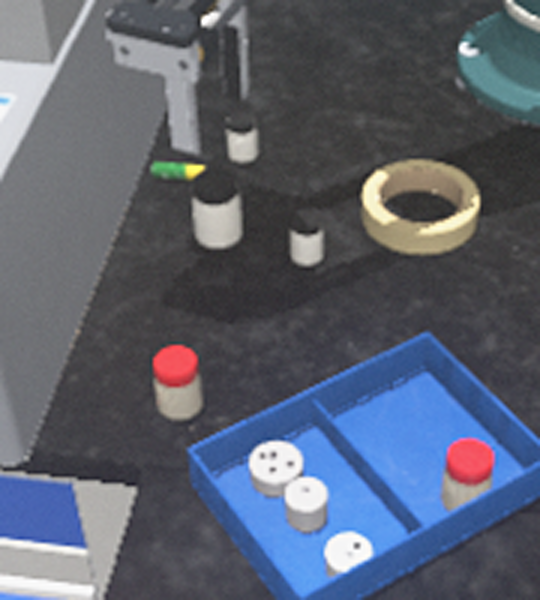

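Both samples stand in their bay, the tray hasn't moved and the black-cap jar is under the gripper. Descending on it.

apply_moves:
  moves:
    - [[-0.01,-0.02,0.8,0,0.15],[-0.01,-0.02,1.4,0,0.15],[-0.01,-0.02,1.9,0,0.15],[-0.01,-0.02,2.2,0,0.15],[-0.01,-0.02,2.2,0,0.15],[-0.01,-0.02,2.2,0,1],[-0.01,-0.02,2.2,0,1],[-0.01,-0.02,2.2,0,1],[-0.01,-0.02,2.2,0,1],[-0.01,-0.02,2.2,0,1]]

```text
time: 17.88
tool_pos: [0.4295, 0.0108, 0.211]
ee_rot: [3.141, 0.0, 2.096]
wrist_force: [-0.2, -0.4, 2.2]
width: 0.0415
finger_force: 30.0
```

Run:
```python
from go import *
p=telemetry.get_obs()["tool_pos"];a=tray(-.045,.053)
go((*p[:2],.33,None),(*a,.33,86.1))
```

```text
t 17.88 pos [0.4295 0.0108 0.211 ] yaw 120.08 w 0.0415 ff 30.0 F [-0.2 -0.4  2.2]
[0.43  0.011 0.33 ] -> [-1.000e-03  2.000e-03 -2.379e+00] 0
[0.444 0.274 0.33 ] -> [ 4.411  2.886 -2.379] 3.398
```

apply_moves:
  moves:
    - [[0,0,-0.8,0,1],[0,0,-1.7,0,1],[0,0,-2.38,0,1],[4.41,2.89,-2.38,3.4,1],[4.41,2.89,-2.38,3.4,1],[4.41,2.89,-2.38,3.4,1],[4.41,2.89,-2.38,3.4,1],[4.41,2.89,-2.38,3.4,1],[4.41,2.89,-2.38,3.4,1],[4.41,2.89,-2.38,3.4,1]]

```text
time: 19.12
tool_pos: [0.4438, 0.2737, 0.3292]
ee_rot: [-3.141, 0.001, 1.503]
wrist_force: [-0.3, 0.2, 0.1]
width: 0.0419
finger_force: 30.0
```

Run:
```python
from go import *
a=tray(-.045,.053)
go((*a,.217,86.1))
```

```text
t 19.12 pos [0.4438 0.2737 0.3292] yaw 86.1 w 0.0419 ff 30.0 F [-0.3  0.2  0.1]
[0.444 0.274 0.217] -> [9.000e-03 1.000e-03 2.244e+00] -0.0
```

apply_moves:
  moves:
    - [[0.01,0,1.0,0,1],[0.01,0,1.7,0,1],[0.01,0,2.1,0,1],[0.01,0,2.24,0,1],[0.01,0,2.24,0,1],[0.01,0,2.24,0,1],[0.01,0,2.24,0,1]]

```text
time: 20.0
tool_pos: [0.4443, 0.2747, 0.2189]
ee_rot: [3.139, -0.001, 1.502]
wrist_force: [-0.2, 0.3, -0.4]
width: 0.0416
finger_force: 30.0
```

apply_moves:
  moves:
    - [[0,0,0.05,0,1],[0,0,0.08,0,1],[0,0,0.08,0,1],[0,0,0.08,0,1]]

```text
time: 20.5
tool_pos: [0.4439, 0.2747, 0.2139]
ee_rot: [3.141, -0.0, 1.503]
wrist_force: [-0.3, 0.1, 1.4]
width: 0.0414
finger_force: 30.0
```

apply_moves:
  moves:
    - [[0,0,0,0,0.36],[0,0,0,0,0.36],[0,0,0,0,0.36],[0,0,-0.4,0,0.36],[0,0,-1.0,0,0.36],[0,0,-2,0,0.36],[0,0,-2.4,0,0.36],[0,0,-2.4,0,0.36],[0,0,-2.4,0,0.36]]

```text
time: 21.62
tool_pos: [0.4436, 0.2744, 0.3321]
ee_rot: [-3.139, 0.001, 1.502]
wrist_force: [-0.2, -0.3, -0.5]
width: 0.0605
finger_force: 0.0
```

Run:
```python
from go import *
b=np.array([.5683,.1634]);go((*b,.32,110),(*b,.205,110))
```

```text
t 21.62 pos [0.4436 0.2744 0.3321] yaw 86.09 w 0.0605 ff 0.0 F [-0.2 -0.3 -0.5]
[0.568 0.163 0.32 ] -> [-2.045  2.64   0.24 ] -2.391
[0.568 0.163 0.205] -> [-2.042  2.645  2.54 ] -2.391
```

apply_moves:
  moves:
    - [[-2.04,2.64,0.24,-2.4,0.2],[-2.04,2.64,0.24,-2.4,0.2],[-2.04,2.64,0.24,-2.4,0.2],[-2.04,2.64,0.24,-2.4,0.2],[-2.04,2.64,0.24,-2.4,0.2],[-2.04,2.64,0.24,-2.4,0.2],[-2.04,2.64,0.24,-2.4,0.2]]

```text
time: 22.5
tool_pos: [0.5679, 0.1648, 0.3219]
ee_rot: [3.141, -0.0, 1.923]
wrist_force: [1.5, 0.4, 0.2]
width: 0.075
finger_force: 0.0
```

Run:
```python
from go import *; from h import *; from bench import snapshot
b=np.array([.5683,.1634]);go((*b,.25,110),(*b,.205,110))
S=snapshot("side")
cv2.imwrite("pics/p7.png",cv2.resize(S["image"][110:310,220:420,::-1],None,fx=3,fy=3,interpolation=cv2.INTER_CUBIC))
```

```text
t 22.5 pos [0.5679 0.1648 0.3219] yaw 110.17 w 0.075 ff 0.0 F [1.5 0.4 0.2]
[0.568 0.163 0.25 ] -> [-0.028 -0.003  1.438] 0.017
[0.568 0.163 0.205] -> [-0.028 -0.003  2.338] 0.017
```

View pics/p7.png

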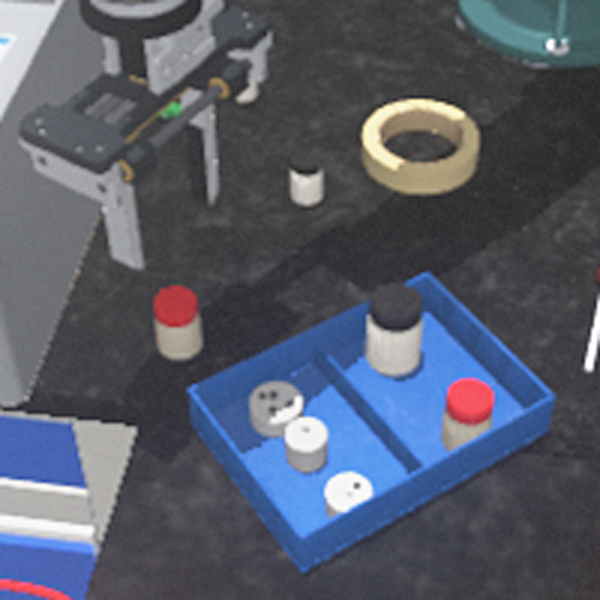

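The black-cap jar stands upright in the jar bay at (393,330) and the gripper is over the red-cap jar. Descending on it.

apply_moves:
  moves:
    - [[-0.03,0,0.8,0,0.2],[-0.03,0,1.5,0,0.2],[-0.03,0,2.0,0,0.2],[-0.03,0,2.33,0,0.2],[-0.03,0,2.33,0,0.2],[-0.03,0,2.33,0,1],[-0.03,0,2.33,0,1],[-0.03,0,2.33,0,1],[-0.03,0,2.33,0,1],[-0.03,0,2.33,0,1]]

```text
time: 23.8
tool_pos: [0.5692, 0.1623, 0.2055]
ee_rot: [3.141, 0.0, 1.921]
wrist_force: [-1.0, 0.2, 1.9]
width: 0.0345
finger_force: 30.0
```

Run:
```python
from go import *
p=telemetry.get_obs()["tool_pos"];a=tray(.003,.053)
go((*p[:2],.33,None),(*a,.33,86.1))
```

```text
t 23.8 pos [0.5692 0.1623 0.2055] yaw 110.08 w 0.0345 ff 30.0 F [-1.   0.2  1.9]
[0.569 0.162 0.33 ] -> [-1.00e-03  1.00e-03 -2.49e+00] 0
[0.447 0.322 0.33 ] -> [ 3.836 -1.198 -2.491] 2.398
```

apply_moves:
  moves:
    - [[0,0,-0.8,0,1],[0,0,-1.7,0,1],[0,0,-2.49,0,1],[3.84,-1.2,-2.49,2.4,1],[3.84,-1.2,-2.49,2.4,1],[3.84,-1.2,-2.49,2.4,1],[3.84,-1.2,-2.49,2.4,1],[3.84,-1.2,-2.49,2.4,1],[3.84,-1.2,-2.49,2.4,1],[3.84,-1.2,-2.49,2.4,1]]

```text
time: 25.05
tool_pos: [0.448, 0.3209, 0.3295]
ee_rot: [3.141, 0.001, 1.5]
wrist_force: [0.8, 0.7, -0.4]
width: 0.0344
finger_force: 30.0
```

Run:
```python
from go import *
a=tray(.003,.053)
go((*a,.2115,86.1))
```

```text
t 25.05 pos [0.448  0.3209 0.3295] yaw 85.95 w 0.0344 ff 30.0 F [ 0.8  0.7 -0.4]
[0.447 0.322 0.212] -> [ 0.02  -0.021  2.36 ] -0.015
```

apply_moves:
  moves:
    - [[0.02,-0.02,1.0,0,1],[0.02,-0.02,1.8,0,1],[0.02,-0.02,2.2,0,1],[0.02,-0.02,2.34,0,1],[0.02,-0.02,2.34,0,1],[0.02,-0.02,2.34,0,1],[0.02,-0.02,2.34,0,1]]

```text
time: 25.92
tool_pos: [0.4464, 0.3234, 0.214]
ee_rot: [3.139, -0.001, 1.502]
wrist_force: [0.3, -0.1, -0.1]
width: 0.0343
finger_force: 30.0
```

Target z is 0.2085.

apply_moves:
  moves:
    - [[0,0,0.05,0,1],[0,0,0.09,0,1],[0,0,0.09,0,1],[0,0,0.09,0,1]]

```text
time: 26.42
tool_pos: [0.446, 0.3232, 0.2083]
ee_rot: [3.141, -0.0, 1.502]
wrist_force: [0.0, 0.1, 0.9]
width: 0.0349
finger_force: 30.0
```

apply_moves:
  moves:
    - [[0,0,0,0,0.42],[0,0,0,0,0.42],[0,0,0,0,0.42],[0,0,-0.4,0,0.42],[0,0,-1.0,0,0.42],[0,0,-2,0,0.42],[0,0,-3,0,0.42],[2,2,-3,0,0.42],[3,0,-3,0,0.42],[3,0,-3,0,0.42]]

```text
time: 27.68
tool_pos: [0.4563, 0.4743, 0.3577]
ee_rot: [-3.141, 0.0, 1.501]
wrist_force: [-0.0, 0.8, -1.0]
width: 0.0544
finger_force: 0.0
```

Run:
```python
from go import *; from h import *; from bench import snapshot
go()
S=snapshot("side")
cv2.imwrite("pics/p8.png",cv2.resize(S["image"][110:310,220:420,::-1],None,fx=3,fy=3,interpolation=cv2.INTER_CUBIC))
```

```text
t 27.68 pos [0.4563 0.4743 0.3577] yaw 86.02 w 0.0544 ff 0.0 F [-0.   0.8 -1. ]
```

View pics/p8.png

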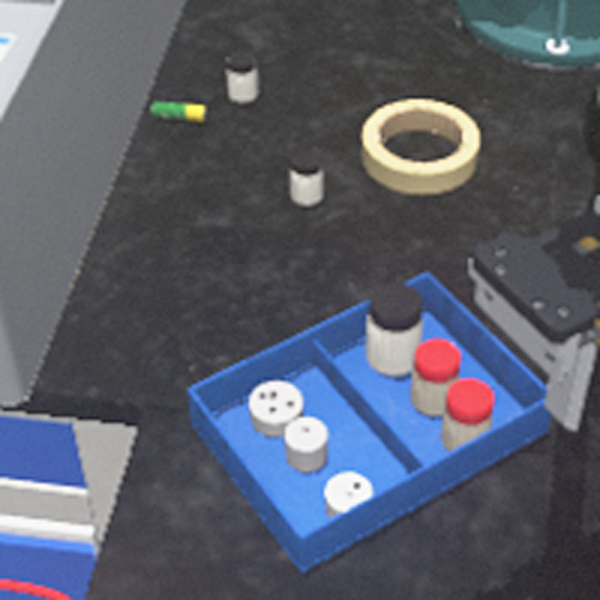

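All four things stand upright in their own bays. The tray and battery are where they were, and the gripper is clear.

```bash
python3 -c "
from bench import ticket
print(ticket.close_job())"
```

```text
the job is handed in; nothing more can be done
None
```

The job is handed in: both metal samples stand upright in the sample bay and both jars in the jar bay, with the tray and battery where they were and about 28 s used.

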